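Pump up the vacuum board holder

ROBOT

A 6-joint arm with a two-finger parallel gripper is mounted at the origin on a cart in front of the work surface, level with it; the furniture and walls round the work are solid. World frame = base frame: x ahead of the robot, y to its left, z up, the work surface at z = 0. Lengths are in m, angles in rad, forces in N, time in s.
With the tool pointing down it reaches from about 0.3 to 0.775 m from the base axis. Payload 14.6 kg.
Tool frame: the origin (TCP) lies at the very end of the fingers, on their centre line; the grasp point (between the pads) lies 19 mm behind it; z points along the fingers, y is the line along which they close (so a half turn about z gives the same grasp; the last joint's range is limited). The gripper opens to 94 mm and grips with 3 to 60 N. Pads are 16 mm wide; open, the fingers measure 119 mm over their backs; the gripper's body (75 mm by 177 mm) begins 78 mm behind the grasp point.
Start: joints at [-1.393, 0.3, 1.521, -0, 1.321, -0.067], TCP at [0.133, -0.534, 0.205] pointing down, gripper open.
Joint ranges: [-3.03, 3.03], [-0.79, 2.21], [0.23, 2.52], [-1.04, 4.18], [0, 3.07], [-2.55, 2.55]. Speed limits (rad/s): [2.22, 2.22, 2.57, 3.14, 3.14, 3.14].

INTERFACE

Orientations are given as [roll, pitch, yaw] about the fixed x, y, z axes, in that order (R = Rz(yaw) Ry(pitch) Rx(roll)).
In Python, from station import * gives the robot as it stands.
- The arm moves only by the tool jog_arm, never from a script. Its argument "rows" is a list of rows, each a list of 3 entries, a list of its own where there are three numbers: the shift along the tool's x, y, z in m, then the turn about the tool's z in degrees, then the finger opening in m, from 0 to 0.094. A call has 1 to 12 rows; each row shifts and turns the commanded pose from where the row before left it, along the tool's axes as they then stand; what a row does not reach is not made up. A row lasts 1/12 s, in which the tool goes at most 41.7 mm and 7.16 degrees, less where a joint would pass 70% of its speed; a pose out of reach is approached as far as the arm can. A call is refused whole if a number of a shift passes 0.0417 or a number of a turn 7.16, either way. A call with a gripper value outside its range is refused whole. The fingers move at their own pace and stop on an object; "squeeze" is the grip in N (left out, the last holds). Time passes only in rows, so rows that do not move let the fingers close. It gives the time, the measured TCP pose, the force, the opening and the grip force at its end, in the units of the state.
- get_obs(): the state, without advancing time (a new reading comes with each control period).
- camera(name): name is "scene" or "top" or "wrist"; returns a dict with "image" (480x640x3 uint8, red, green, blue), "range_z" (480x640 float32, m along the optical axis (not along the pixel's ray), 0 where there is no reading), "K" (3x3 intrinsics, pixels), "world_from_camera" (4x4, takes a point from camera to world coordinates); the wrist camera has in their place "T_tool_cam" (4x4, takes a point from camera to tool coordinates, whose origin is the TCP and whose axes are the flange's). Camera axes: x right, y up, looking along -z (the intrinsics and any distortion apply to the point x, -y, -z); pixel columns grow to the right and rows downward; lengths in m; the calibration is good to about 2 mm. A picture is of the moment at which its call begins: read the wrist's pose just before it.
- hand_in(): hands the job in; it is judged then, once.
Trained networks look in a picture, given as the dict that the camera call returned (one of the last four; its "shot" number tells which), for a name from the list of things; names that differ only in an ending like _2 or _b are one class to them, and where a whole thing is asked for, a point or a joint stands for the part that bears it (a point fixed in the world has none). Each returns a list of dicts, best first, with "p" (0 to 1); they miss things now and then, are a little off and sometimes report something else, mostly with a low value. They report only what shows in the picture. A call takes as long as a camera call.
- search_frame(label, picture): "at" ([column, row] as shares, 0 to 1, of the picture: columns of its width, rows of its height, amid what is visible of it).
- spot_point(label, picture): "at" ([column, row] as shares, 0 to 1, of the picture: columns of its width, rows of its height: a listed point, or the origin of a listed thing).
The state is a dict: "time_s": time; "qpos": joint angles; "joint_vel": joint speeds; "tau": joint torques, N m; "ee_pos": TCP position; "eef_rot": TCP orientation; "force": force on the tool from outside, world axes, zero at the start; "moment": the same for the moment, N m; "grip_width": finger opening in m; "grip_force": force on a finger pad.
Only numpy, scipy, OpenCV 4.12 (cv2) and the standard library are available. Lean on these libraries where they do the work, as an engineer would, in place of code of your own. Each camera call takes 0.05 s, during which the arm holds its last target. There are 200 camera calls.

TASK

Pump up the vacuum board holder: press its red plunger cap from above all the way down and let it spring right back up, again and again, until the yellow indicator pin stands fully out of its turret with the whole green band at its foot showing. Do not grip the cap by its rim or touch the pin, and do not shift the board, flux jar, screwdriver or plug. Finish with the plunger back up.

Things in the scene. Friction and masses are not known exactly. Their poses are not given: they have to be found in the camera images.
- pump_base: vacuum board holder, fixed to the desk: grey base plate 130 x 280 mm, 12 mm thick. Origin: centre of its underside, on the desk; z up. In its frame: the plunger at y = -90 mm, the indicator turret at y = -5 mm, an aluminium plate (top 26 mm high) with the circuit board at y = +82 mm, all at x = 0. Position and yaw vary
- cap_top (a point): centre of the top of the red plunger cap, where to press straight down; moves with the plunger. With the plunger up it is 125 mm above the desk, higher than everything else on the holder. The cap is 38 mm across and 20 mm high, its top slightly domed and flat over the middle 24 mm
- plunger (a joint): plunger: 0 = up, 0.014 m = pressed fully down onto its stop; straight down. A spring pushes it up: about 5 N to start, 9 N fully down, a few N more when pressed fast; rises by itself in about 0.4 s when let go
- cap_rim (a point): black ribbed rim round the lower 10 mm of the cap, 44 mm across, its top 10 mm below the cap's top; moves with the plunger; this point is its centre, 15 mm below cap_top. Not to be gripped
- pin (a joint): how far the indicator pin has come out of the turret: starts anywhere from 0 to 0.016 m, fully out is 0.040 m. It rises while the plunger comes back up: after each full stroke down and up a ratchet has lifted it another step, 8 mm (the first 2 to 14 mm). So 3 to 5 strokes are needed; further strokes do nothing. While the plunger goes down the pin stays or sinks by 1 mm
- pin_tip (a point): tip of the indicator pin (upright, 14 mm thick, yellow, with an 11 mm green band at its foot that shows only when it is fully out; not to be touched): 3 mm above the turret's top when in, 43 mm above it (93 mm above the desk) when fully out
- turret_top (a point): centre of the top of the dark steel turret that the pin rises from, 50 mm above the desk, 85 mm beside the plunger's axis
- board: loose green circuit board with blue discs, 100 x 55 mm, 27 mm high, lying on the holder's plate; origin: centre of its underside. Leave alone
- jar: loose flux jar, amber with black lid, 46 mm across, 38 mm high; origin: centre of its underside. Leave alone
- driver: loose yellow screwdriver, 147 mm long, 24 mm thick, lying on the desk; origin: centre of its underside. Leave alone
- plug: loose beige serial plug, 42 x 76 x 16 mm, lying on the desk; origin: centre of its underside. Leave alone

How it is judged:
By the outcome, as a careful person would: the job done as asked, in the order asked, and still so for the second after the job is handed in, with the robot touching nothing.
It also fails if it takes over 42 s, if anything falls off the work surface, if the arm or the gripper's body presses on something with over 40 N, if the wrist force passes 120 N, or if a joint passes its speed limit or range.

## Working session

There is one attempt and no reset: what is moved stays moved. The work goes in short steps, Python scripts to look and compute and a tool call to move; the robot and the scene stay as the last step left them, time stands still between calls to the robot, and variables do not carry over. Pictures are saved under pics/ and viewed, at most 10 in all, crops included, and the job is handed in when it is done.

Besides the shell and the picture viewer there is one more tool, called after "Emit:" as name(argument=value, ...) on one line, values as JSON. jog_arm: Moves the arm, as the interface text tells. Its arguments: {"type":"object","properties":{"rows":{"type":"array","items":{"type":"array"}},"squeeze":{"type":"number"}},"required":["rows"]}

```bash
mkdir -p pics
cat > h.py <<'E'
from station import *
import numpy as np, cv2
def ray(c,at,W=None):
    K=c["K"];T=c["world_from_camera"] if W is None else W
    u=at[0]*640;v=at[1]*480
    d=np.array([(u-K[0,2])/K[0,0],-(v-K[1,2])/K[1,1],-1.0])
    return T[:3,3],T[:3,:3]@d
def deproj(c,at,W=None):
    o,d=ray(c,at,W);u=min(639,int(at[0]*640));v=min(479,int(at[1]*480))
    return o+d*c["range_z"][v,u]
def tri(rs):
    A=0;b=0
    for o,d in rs:
        d=d/np.linalg.norm(d);P=np.eye(3)-np.outer(d,d);A=A+P;b=b+P@o
    return np.linalg.solve(A,b)
def save(c,n): cv2.imwrite(f"pics/{n}.png",c["image"][:,:,::-1])
def show(c,labels,W=None):
    out={}
    for l in labels:
        r=spot_point(l,c)
        if r:
            out[l]=ray(c,r[0]["at"],W)
            a=np.array(r[0]["at"]);print(l,round(r[0]["p"],2),(a*[640,480]).round(),deproj(c,a,W).round(4))
        else: print(l,None)
    return out
E
python3 - <<'E'
from h import *
L=["cap_top","turret_top","pin_tip","pump_base","board","jar","driver","plug"]
R=[]
for n in ["scene","top"]:
    c=camera(n);save(c,n+"0");print(n,c["world_from_camera"][:3,3].round(3));R.append(show(c,L))
for l in L:
    if all(l in r for r in R): print("tri",l,tri([r[l] for r in R]).round(4))
print(get_obs())
E
```

```text
scene [0.02  0.637 0.614]
cap_top 0.65 [370. 207.] [ 0.4898 -0.0055  0.1244]
turret_top 0.68 [339. 252.] [0.4917 0.0822 0.0581]
pin_tip 0.38 [335. 250.] [0.512  0.0717 0.0455]
pump_base 0.95 [336. 276.] [0.4676 0.1181 0.0315]
board 0.87 [308. 282.] [0.4809 0.1805 0.0471]
jar 0.91 [415. 247.] [ 0.4276 -0.0981  0.0067]
driver 0.76 [281. 264.] [0.5908 0.1523 0.0133]
plug 0.7 [260. 318.] [0.5015 0.2838 0.0147]
top [0.278 0.131 1.239]
cap_top 0.72 [398. 279.] [ 0.4944 -0.0054  0.126 ]
turret_top 0.62 [350. 281.] [0.4924 0.0803 0.0636]
pin_tip 0.38 [351. 279.] [0.4975 0.0793 0.0563]
pump_base 0.73 [344. 287.] [0.4835 0.0914 0.0439]
board 0.9 [301. 278.] [0.4957 0.1793 0.0303]
jar 0.81 [439. 320.] [ 0.4368 -0.1031  0.0363]
driver 0.83 [327. 232.] [0.5999 0.1349 0.0141]
plug 0.71 [254. 262.] [0.5216 0.2797 0.0161]
tri cap_top [ 0.4933 -0.0069  0.1227]
tri turret_top [0.4937 0.0799 0.0558]
tri pin_tip [0.5    0.0809 0.0561]
tri pump_base [4.912e-01 9.010e-02 4.000e-04]
tri board [0.4906 0.1765 0.0398]
tri jar [ 0.4396 -0.1131 -0.0068]
tri driver [ 0.6067  0.1362 -0.0054]
tri plug [ 0.5201  0.2776 -0.0011]
{'time_s': 0.9, 'qpos': array([-1.39257686e+00,  2.99882784e-01,  1.52101147e+00,  1.01594909e-05,
        1.32070663e+00, -6.65992742e-02]), 'joint_vel': array([-6.31458874e-05,  3.74858684e-04,  6.61707327e-04,  7.07963777e-04,
       -8.79417768e-04, -1.47178874e-04]), 'tau': array([-7.67657912e-04, -5.31657350e+01, -3.52911723e+01,  7.07886019e-02,
        2.13484874e-02,  8.76054514e-06]), 'ee_pos': array([ 0.13330656, -0.53358394,  0.20545017]), 'eef_rot': array([-3.14158510e+00, -1.03690578e-05,  2.44816228e-01]), 'force': array([ 0.46758409, -0.70029568,  0.25989853]), 'moment': array([-0.05714301,  0.01290346, -0.04472174]), 'grip_force': 0.0, 'grip_width': 0.09379410787802506}
```

```bash
python3 -c "
import cv2,numpy as np
a=cv2.imread('pics/scene0.png');b=cv2.imread('pics/top0.png')
cv2.imwrite('pics/both0.png',cv2.resize(np.vstack([a,b]),(400,600)))"
```

```text
(no output)
```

View pics/both0.png

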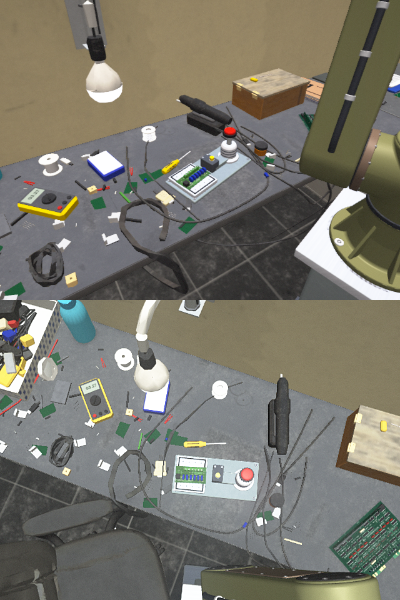

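The views show the holder lying along +y. The red cap is at about (0.493, -0.006, 0.124), near pixel (398, 279) in the top view. The lamp is off to the left and a box is to the right. I'll check the heights along the path.

Run:
```python
from h import *
c=camera("top");K=c["K"];z=c["range_z"];v,u=np.mgrid[:480,:640]
P=np.stack([(u-K[0,2])/K[0,0]*z,-(v-K[1,2])/K[1,1]*z,-z],-1)@c["world_from_camera"][:3,:3].T+c["world_from_camera"][:3,3]
P=P[z>0]
for x in np.arange(0,1.0,.1):
    print(round(x,1),[int(1000*P[m][:,2].max()) if (m:=(abs(P[:,0]-x-.05)<.05)&(abs(P[:,1]-y-.05)<.05)).any() else None for y in np.arange(-.7,.6,.1)])
o=get_obs();yaw=o["eef_rot"][2];d=np.array([.493,-.006])-o["ee_pos"][:2]
print(np.cos(yaw)*d[0]+np.sin(yaw)*d[1], np.sin(yaw)*d[0]-np.cos(yaw)*d[1])
```

```text
0.0 [None, None, None, None, None, None, None, None, -589, -353, -334, -327, -324]
0.1 [None, 3, 6, -803, -798, -792, 574, 570, 305, -360, -336, -328, -328]
0.2 [None, 12, 18, 19, 11, 691, 695, 582, 273, -385, -345, -342, -144]
0.3 [None, 17, 20, 40, 38, 22, 23, 13, 12, 19, 7, 13, -138]
0.4 [None, 14, 40, 36, 6, 43, 130, 127, 58, 49, 44, 23, 30]
0.5 [None, 40, 116, 117, 11, 99, 129, 129, 49, 36, 51, 23, 57]
0.6 [None, None, 129, 119, 13, 107, 105, 17, 27, 537, 506, 45, 49]
0.7 [None, None, 241, 435, 449, 116, 116, 48, 49, 573, 521, 46, 49]
0.8 [None, None, None, 428, 544, 521, 469, 420, 410, 403, 16, 55, 10]
0.9 [None, None, None, None, None, None, None, 380, 367, 355, 262, 212, 217]
0.47684349785009267 -0.4247099613070566
```

Emit:
jog_arm(rows=[[[0.024, -0.021, 0], 0, 0], [[0.024, -0.021, 0], 0, 0], [[0.024, -0.021, 0], 0, 0], [[0.024, -0.021, 0], 0, 0], [[0.024, -0.021, 0], 0, 0], [[0.024, -0.021, 0], 0, 0], [[0.024, -0.021, 0], 0, 0], [[0.024, -0.021, 0], 0, 0], [[0.024, -0.021, 0], 0, 0], [[0.024, -0.021, 0], 0, 0]])

```text
time_s: 1.78
ee_pos: [0.3159, -0.2703, 0.2057]
eef_rot: [3.141, -0.0, 0.245]
force: [0.9, -0.4, 0.0]
grip_width: 0.0306
grip_force: 0.0
```

Emit:
jog_arm(rows=[[[0.024, -0.021, 0], 0, 0], [[0.024, -0.021, 0], 0, 0], [[0.024, -0.021, 0], 0, 0], [[0.024, -0.021, 0], 0, 0], [[0.024, -0.021, 0], 0, 0], [[0.024, -0.021, 0], 0, 0], [[0.024, -0.021, 0], 0, 0], [[0.02, -0.02, 0], 0, 0], [[0.01, -0.02, 0], 0, 0], [[0, 0, 0], 0, 0], [[0, 0, 0], 0, 0]])

```text
time_s: 2.7
ee_pos: [0.4621, -0.0416, 0.2054]
eef_rot: [3.142, 0.0, 0.247]
force: [-0.5, -0.7, 0.2]
grip_width: 0.0003
grip_force: 0.0
```

```bash
cat > w.py <<'E'
import sys
from h import *
from scipy.spatial.transform import Rotation as Ro
o=get_obs();c=camera("wrist");save(c,sys.argv[1])
T=np.eye(4);T[:3,:3]=Ro.from_euler("xyz",o["eef_rot"]).as_matrix();T[:3,3]=o["ee_pos"]
W=T@c["T_tool_cam"];print(o["time_s"],o["ee_pos"],o["eef_rot"],o["grip_width"],"camz",W[:3,3])
r=show(c,["cap_top","cap_rim","turret_top","pin_tip"],W)
for l,h in [("cap_top",.125),("turret_top",.05)]:
    if l in r: p,d=r[l];print(l,"at z",h,p+d*(h-p[2])/d[2])
for n in ["scene","top"]: print(n);show(camera(n),["cap_top","turret_top","pin_tip"])
E
python3 w.py w1
```

```text
2.7 [ 0.46208663 -0.04161407  0.20539369] [3.14157024e+00 1.60460953e-04 2.46915312e-01] 0.00032155998276783956 camz [ 0.52667256 -0.02462128  0.38438486]
cap_top 0.89 [280. 190.] [ 0.496  -0.0033  0.1245]
cap_rim 0.81 [280. 190.] [ 0.4957 -0.003   0.1248]
turret_top 0.83 [197. 164.] [0.4921 0.0773 0.0601]
pin_tip 0.68 [190. 159.] [0.4946 0.0834 0.0596]
cap_top at z 0.125 [ 0.49602996 -0.00331459  0.125     ]
turret_top at z 0.05 [0.49102007 0.0804358  0.05      ]
scene
cap_top 0.91 [367. 208.] [ 0.4948 -0.001   0.1229]
turret_top 0.75 [338. 253.] [0.4902 0.0865 0.0588]
pin_tip 0.36 [336. 252.] [0.4952 0.0874 0.0584]
top
cap_top None
turret_top 0.71 [349. 283.] [0.4901 0.0812 0.0573]
pin_tip 0.63 [351. 279.] [0.4973 0.0792 0.0626]
```

View pics/w1.png

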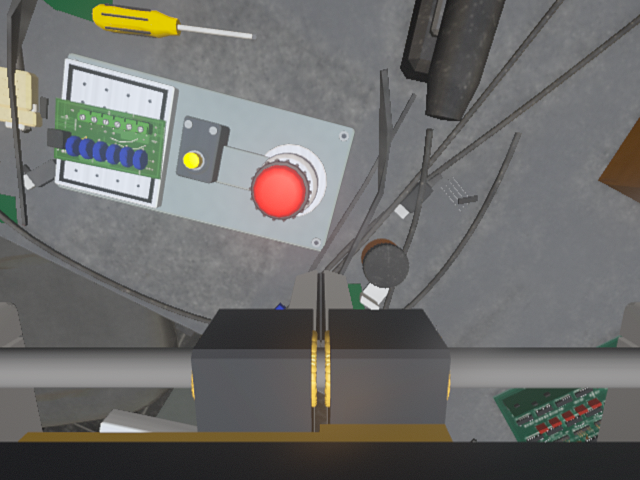

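The cap shows at (280,190) in the wrist view with the closed fingers just short of it. All the views agree on about (0.495, -0.003, 0.125). The pin is slightly out.

Emit:
jog_arm(rows=[[[0.0138, -0.0098, 0.02], 0, 0], [[0.0138, -0.0098, 0.02], 0, 0], [[0.0138, -0.0098, 0.02], 0, 0], [[0, 0, 0.01], 0, 0], [[0, 0, 0.008], 0, 0], [[0, 0, 0.006], 0, 0], [[0, 0, 0.004], 0, 0], [[0, 0, 0], 0, 0], [[0, 0, 0], 0, 0]])

```text
time_s: 4.1
ee_pos: [0.495, -0.004, 0.1184]
eef_rot: [-3.141, -0.001, 0.244]
force: [-3.8, 2.6, 5.7]
grip_width: 0.0005
grip_force: 3.1
```

Emit:
jog_arm(rows=[[[0, 0, 0.003], 0, 0], [[0, 0, 0.001], 0, 0], [[0, 0, 0.001], 0, 0], [[0, 0, 0.001], 0, 0], [[0, 0, 0], 0, 0]])

```text
time_s: 4.52
ee_pos: [0.4951, -0.0041, 0.1127]
eef_rot: [-3.142, -0.002, 0.244]
force: [-3.3, 3.4, 8.1]
grip_width: 0.0003
grip_force: 4.0
```

```bash
python3 w.py w2
```

```text
4.5167 [ 0.49512166 -0.00408989  0.11266838] [-3.14155993e+00 -1.57498581e-03  2.44138047e-01] 0.0003047196210713899 camz [0.55945359 0.01263662 0.2917763 ]
cap_top None
cap_rim 0.61 [318. 280.] [ 5.019e-01 -5.000e-04  1.241e-01]
turret_top 0.73 [198. 228.] [0.496  0.0781 0.0607]
pin_tip 0.83 [190. 228.] [0.4943 0.0828 0.0607]
turret_top at z 0.05 [0.49303134 0.081109   0.05      ]
scene
cap_top 0.89 [366. 209.] [0.491  0.006  0.1239]
turret_top 0.97 [337. 254.] [0.4954 0.0857 0.0524]
pin_tip 0.43 [337. 248.] [0.5132 0.0655 0.0464]
top
cap_top None
turret_top 0.69 [348. 283.] [0.489  0.0845 0.0592]
pin_tip 0.59 [349. 280.] [0.4958 0.083  0.0576]
```

View pics/w2.png

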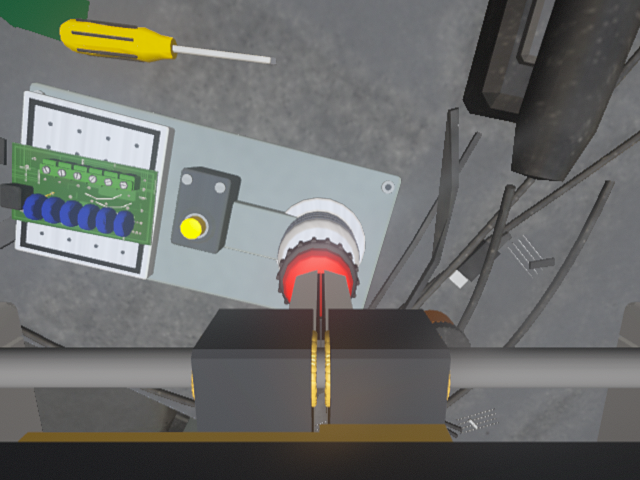

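The closed fingers are on the middle of the cap and pushing it down, with the spring force at 8 N. Next I'll find the stop.

Emit:
jog_arm(rows=[[[0, 0, 0.001], 0, 0], [[0, 0, 0.001], 0, 0], [[0, 0, 0], 0, 0]])

```text
time_s: 5.42
ee_pos: [0.4952, -0.0041, 0.1112]
eef_rot: [3.142, -0.002, 0.244]
force: [-5.9, 4.3, 12.0]
grip_width: 0.0001
grip_force: 6.2
```

Emit:
jog_arm(rows=[[[0, 0, 0.001], 0, 0], [[0, 0, 0], 0, 0]])

```text
time_s: 5.58
ee_pos: [0.4953, -0.0041, 0.1111]
eef_rot: [3.141, -0.002, 0.244]
force: [-10.0, 4.0, 24.1]
grip_width: 0.0005
grip_force: 11.6
```

That's the stop: 24 N at z = 0.111. Now I'll let it up.

Emit:
jog_arm(rows=[[[0, 0, -0.012], 0, 0], [[0, 0, -0.012], 0, 0], [[0, 0, 0], 0, 0], [[0, 0, 0], 0, 0], [[0, 0, 0], 0, 0], [[0, 0, 0], 0, 0], [[0, 0, 0], 0, 0], [[0, 0, 0], 0, 0]])

```text
time_s: 6.25
ee_pos: [0.4949, -0.0037, 0.132]
eef_rot: [-3.141, 0.001, 0.245]
force: [0.3, -0.5, -0.0]
grip_width: 0.0001
grip_force: 0.0
```

```bash
python3 w.py w3
```

```text
6.25 [ 0.49488659 -0.00374036  0.13203336] [-3.14138445e+00  6.49682112e-04  2.44781646e-01] 0.00013562746595040536 camz [0.55960262 0.01309414 0.31099156]
cap_top 0.93 [319. 280.] [ 0.5012 -0.0009  0.1417]
cap_rim 0.58 [320. 276.] [ 0.5016 -0.0011  0.1372]
turret_top 0.88 [208. 223.] [0.4967 0.0764 0.066 ]
pin_tip 0.61 [193. 224.] [0.4937 0.085  0.0687]
cap_top at z 0.125 [ 0.49549757 -0.00227498  0.125     ]
turret_top at z 0.05 [0.49261356 0.08049297 0.05      ]
scene
cap_top 0.85 [367. 204.] [ 0.5016 -0.01    0.1243]
turret_top 0.79 [337. 254.] [0.4921 0.0879 0.0563]
pin_tip 0.5 [335. 248.] [0.5148 0.0686 0.0484]
top
cap_top None
turret_top 0.78 [347. 282.] [0.4897 0.0859 0.0661]
pin_tip 0.43 [349. 276.] [0.5014 0.0839 0.0654]
```

Emit:
jog_arm(rows=[[[0, 0, 0.008], 0, 0], [[0, 0, 0.004], 0, 0], [[0, 0, 0.004], 0, 0], [[0, 0, 0.003], 0, 0], [[0, 0, 0.003], 0, 0], [[0, 0, 0.001], 0, 0], [[0, 0, 0.001], 0, 0], [[0, 0, 0], 0, 0], [[0, 0, 0], 0, 0]])

```text
time_s: 7.65
ee_pos: [0.4961, -0.0038, 0.1109]
eef_rot: [3.14, -0.003, 0.245]
force: [-10.1, 0.2, 33.9]
grip_width: 0.0004
grip_force: 17.3
```

Emit:
jog_arm(rows=[[[0, 0, -0.012], 0, 0], [[0, 0, -0.012], 0, 0], [[0, 0, 0], 0, 0], [[0, 0, 0], 0, 0], [[0, 0, 0], 0, 0], [[0, 0, 0], 0, 0], [[0, 0, 0], 0, 0], [[0, 0, 0], 0, 0]])

```text
time_s: 8.32
ee_pos: [0.4949, -0.0037, 0.1319]
eef_rot: [-3.141, 0.001, 0.245]
force: [0.1, -0.6, 0.6]
grip_width: 0.0004
grip_force: 0.0
```

```bash
python3 w.py w4 | grep -E "pin|ee|^[0-9]"
```

```text
8.3167 [ 0.49487465 -0.00370213  0.13192577] [-3.14135199e+00  7.69087653e-04  2.44825225e-01] 0.0003728413338647594 camz [0.55961212 0.01313475 0.31087592]
pin_tip 0.71 [191. 226.] [0.4944 0.0843 0.0755]
pin_tip 0.43 [337. 253.] [0.4928 0.0893 0.0595]
pin_tip 0.51 [352. 275.] [0.5073 0.0771 0.0493]
```

Emit:
jog_arm(rows=[[[0, 0, 0.008], 0, 0], [[0, 0, 0.004], 0, 0], [[0, 0, 0.004], 0, 0], [[0, 0, 0.003], 0, 0], [[0, 0, 0.003], 0, 0], [[0, 0, 0.001], 0, 0], [[0, 0, 0], 0, 0], [[0, 0, 0], 0, 0], [[0, 0, 0], 0, 0]])

```text
time_s: 9.72
ee_pos: [0.4959, -0.0038, 0.1111]
eef_rot: [3.141, -0.003, 0.245]
force: [-5.7, -0.0, 23.9]
grip_width: 0.0007
grip_force: 11.9
```

Emit:
jog_arm(rows=[[[0, 0, -0.012], 0, 0], [[0, 0, -0.011], 0, 0], [[0, 0, 0], 0, 0], [[0, 0, 0], 0, 0], [[0, 0, 0], 0, 0], [[0, 0, 0], 0, 0], [[0, 0, 0], 0, 0], [[0, 0, 0], 0, 0]])

```text
time_s: 10.38
ee_pos: [0.4949, -0.0037, 0.132]
eef_rot: [-3.141, 0.001, 0.245]
force: [-0.2, 0.6, -0.4]
grip_width: 0.0007
grip_force: 0.0
```

Emit:
jog_arm(rows=[[[0, 0, 0.008], 0, 0], [[0, 0, 0.004], 0, 0], [[0, 0, 0.004], 0, 0], [[0, 0, 0.003], 0, 0], [[0, 0, 0.003], 0, 0], [[0, 0, 0.001], 0, 0], [[0, 0, 0], 0, 0], [[0, 0, 0], 0, 0], [[0, 0, 0], 0, 0]])

```text
time_s: 11.13
ee_pos: [0.4959, -0.0038, 0.111]
eef_rot: [3.141, -0.003, 0.245]
force: [-6.4, 0.6, 24.8]
grip_width: 0.0004
grip_force: 12.4
```

Emit:
jog_arm(rows=[[[0, 0, -0.012], 0, 0], [[0, 0, -0.011], 0, 0], [[0, 0, 0], 0, 0], [[0, 0, 0], 0, 0], [[0, 0, 0], 0, 0], [[0, 0, 0], 0, 0], [[0, 0, 0], 0, 0], [[0, 0, 0], 0, 0]])

```text
time_s: 11.8
ee_pos: [0.4949, -0.0037, 0.132]
eef_rot: [-3.141, 0.001, 0.245]
force: [-0.5, 1.2, -0.2]
grip_width: 0.0005
grip_force: 0.0
```

```bash
python3 w.py w5 | grep -E "pin|ee|^[0-9]"
```

```text
11.8 [ 0.49490527 -0.0036798   0.13204328] [-3.14135657e+00  5.89874635e-04  2.44852782e-01] 0.0005391635034193269 camz [0.55961093 0.01315189 0.31100552]
pin_tip 0.72 [185. 232.] [0.4943 0.0819 0.0927]
pin_tip 0.66 [337. 238.] [0.4959 0.0861 0.0919]
pin_tip 0.49 [348. 278.] [0.4931 0.0857 0.0929]
```

View pics/w5.png

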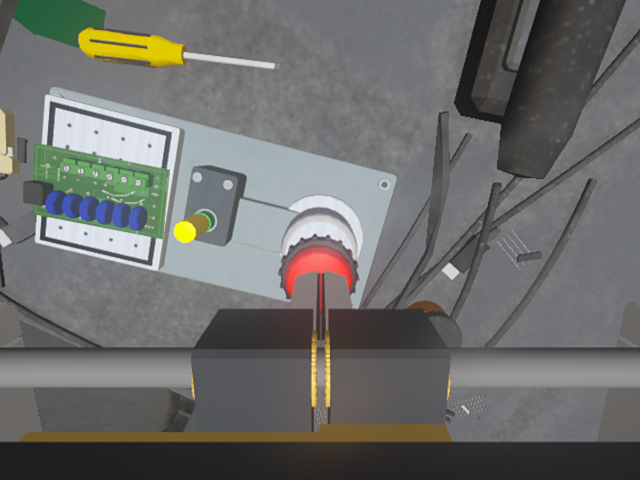

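The pin tip measures 0.0925 m in three views and the green band shows at its foot, near (205,222). An extra stroke does no harm, so I'll do one to make sure it's at its limit, then retreat.

Emit:
jog_arm(rows=[[[0, 0, 0.008], 0, 0], [[0, 0, 0.004], 0, 0], [[0, 0, 0.004], 0, 0], [[0, 0, 0.003], 0, 0], [[0, 0, 0.003], 0, 0], [[0, 0, 0.001], 0, 0], [[0, 0, 0], 0, 0], [[0, 0, 0], 0, 0], [[0, 0, 0], 0, 0]])

```text
time_s: 13.2
ee_pos: [0.4959, -0.0038, 0.1111]
eef_rot: [3.141, -0.003, 0.245]
force: [-5.0, 0.6, 24.2]
grip_width: 0.0005
grip_force: 11.9
```

Emit:
jog_arm(rows=[[[0, 0, -0.012], 0, 0], [[0, 0, -0.011], 0, 0], [[0, 0, 0], 0, 0], [[0, 0, 0], 0, 0], [[0, 0, 0], 0, 0], [[0, 0, 0], 0, 0], [[0, 0, -0.02], 0, 0], [[0, 0, -0.03], 0, 0], [[0, 0, -0.02], 0, 0], [[0, 0, 0], 0, 0], [[0, 0, 0], 0, 0], [[0, 0, 0], 0, 0]])

```text
time_s: 14.2
ee_pos: [0.4946, -0.0037, 0.2012]
eef_rot: [-3.141, 0.002, 0.245]
force: [-0.4, -0.2, -0.3]
grip_width: 0.0006
grip_force: 0.0
```

```bash
python3 w.py w6; python3 -c "
from h import *
c=camera('scene');cv2.imwrite('pics/s6.png',cv2.resize(c['image'][180:330,230:430,::-1],None,fx=4,fy=4))"
```

```text
14.2 [ 0.4946111  -0.003702    0.20121118] [-3.14106382e+00  1.60383245e-03  2.44781483e-01] 0.0006325434739609475 camz [0.55950691 0.01311818 0.3801049 ]
cap_top 0.84 [320. 248.] [ 0.4948 -0.0026  0.1243]
cap_rim 0.73 [321. 246.] [ 0.4968 -0.0031  0.1253]
turret_top 0.75 [230. 209.] [0.4973 0.0759 0.0766]
pin_tip 0.75 [213. 215.] [0.4927 0.0844 0.0918]
cap_top at z 0.125 [ 0.49500557 -0.00255081  0.125     ]
turret_top at z 0.05 [0.49180595 0.08137315 0.05      ]
scene
cap_top 0.93 [367. 206.] [ 0.4983 -0.0078  0.1231]
turret_top 0.76 [336. 257.] [0.4935 0.0889 0.0484]
pin_tip 0.53 [336. 236.] [ 0.5846 -0.0138  0.0016]
top
cap_top None
turret_top 0.55 [350. 280.] [0.4886 0.0813 0.0916]
pin_tip 0.58 [350. 277.] [0.4952 0.0827 0.0947]
```

View pics/s6.png

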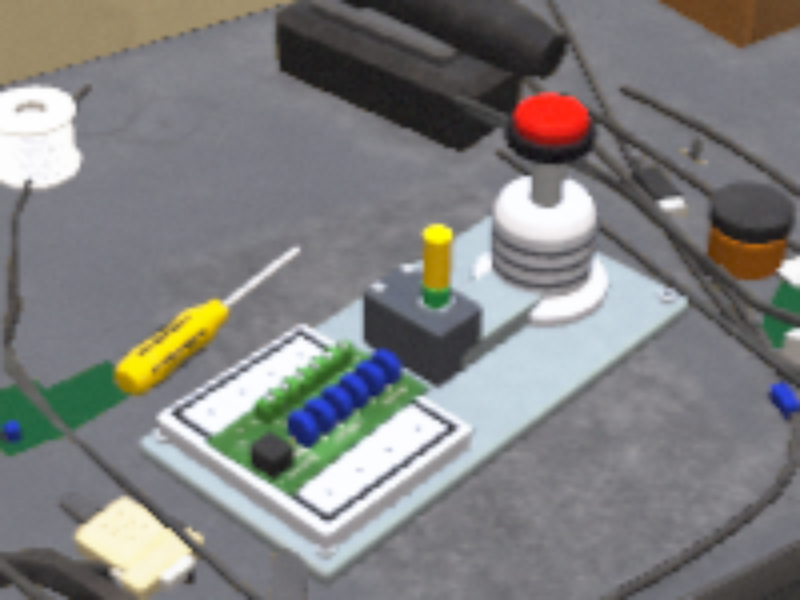

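The crop shows the pin fully out at (437,265) with its green band showing at (437,297). The cap is back up at (552,120), and the board, jar, screwdriver and plug look undisturbed.

```bash
python3 -c "
from station import *
print(hand_in())"
```

```text
the job is handed in; nothing more can be done
None
```

The job is handed in: after five full strokes the indicator pin is fully out with its green band showing, the plunger is back up, and the board, jar, screwdriver and plug look undisturbed in the last picture.

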